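# Plug the pressure gauge into the bench air outlet and tug-test it

## Robot

A 6-joint arm with a two-finger parallel gripper is mounted at the origin on the work surface. World frame = base frame: x ahead of the robot, y to its left, z up, the work surface at z = 0. Lengths are in m, angles in rad, forces in N, time in s.
With the tool pointing down it reaches from about 0.3 to 0.875 m from the base axis. Payload 6.4 kg.
Tool frame: the origin (TCP) lies on the mounting face of the last link; the fingertips stand 173 mm ahead of it and the grasp point (between the pads) lies 155 mm ahead of it (ctrl.grip_point_offset is the distance from the TCP to the grasp point, in m); z points along the fingers, y is the line along which they close (so a half turn about z gives the same grasp; the last joint's range is limited). The gripper opens to 85 mm and grips with 20 to 120 N. Pads are 22 mm wide; open, the fingers measure 114 mm over their backs; the gripper's body (76 mm by 85 mm) begins 54 mm behind the grasp point. The pads swing forward as they close: fully open they stand 13 mm farther back than shut.
Start: joints at [0.906, 0.181, 1.607, -0, 1.354, -0.206], TCP at [0.255, 0.516, 0.405] pointing down, gripper open.
Joint ranges: [-2.99, 2.99], [-0.89, 2.07], [0.3, 2.58], [-1.14, 4.28], [0, 2.63], [-3.12, 3.12]. Speed limits (rad/s): [2.57, 2.57, 3.01, 3.14, 3.14, 3.14].

## Interface

Orientations are given as a unit quaternion [w, x, y, z].
In Python, from bench import status, imaging, ctrl, models gives the robot as it stands.
- The arm moves only by the tool send_rows, never from a script. Its argument "commands" is a list that holds one entry, the list of rows, each a list of 6 numbers: the shift along the tool's x, y, z normalised to -1 to 1, where 1 is 3 cm, then the turn, a rotation vector about the tool's x, y, z normalised to -1 to 1, where 1 is 0.1 rad. A call has 1 to 8 rows; each row shifts and turns the commanded pose from where the row before left it, along the tool's axes as they then stand; what a row does not reach is not made up. A row lasts 1/12 s, in which the tool goes at most 41.7 mm and 7.16 degrees, less where a joint would pass 70% of its speed; a pose out of reach is approached as far as the arm can. A call with a number of a shift or a turn outside -1 to 1 is refused whole. A call with a gripper value outside its range is refused whole. "jaw" is the opening, from 0 (shut) to 1 (fully open), set as the call begins (left out, the last holds). The fingers move at their own pace and stop on an object; the grip force is fixed at half the most. Time passes only in rows, so rows that do not move let the fingers close. It gives the time, the measured TCP pose, the force, the opening and the grip force at its end, in the units of the state.
- status.get_obs(): the state, without advancing time (a new reading comes with each control period).
- imaging.camera(name): name is "scene" or "top" or "wrist"; returns a dict with "image" (400x640x3 uint8, blue, green, red), "depth" (400x640 float32, m along the optical axis (not along the pixel's ray), 0 where there is no reading), "mtx" (3x3 intrinsics, pixels), "pose" (4x4, takes a point from camera to world coordinates). Camera axes: x right, y down, z forward; pixel columns grow to the right and rows downward; lengths in m; the calibration is good to about 2 mm. A picture is of the moment at which its call begins.
- ctrl.hand_in(): hands the job in; it is judged then, once.
Trained networks look in a picture, given as the dict that the camera call returned (one of the last four; its "shot" number tells which), for a name from the list of things; names that differ only in an ending like _2 or _b are one class to them, and where a whole thing is asked for, a point or a joint stands for the part that bears it (a point fixed in the world has none). Each returns a list of dicts, best first, with "confidence" (0 to 1); they miss things now and then, are a little off and sometimes report something else, mostly with a low value. They report only what shows in the picture. A call takes as long as a camera call. They do not tell look-alikes from the thing itself.
- models.recognise(picture, name): "centre" ([column, row] in pixels, amid what is visible of it).
- models.regions_of(picture, name): "region" (400x640 bool, what is visible of it) and "centre" ([column, row] in pixels, amid what is visible of it).
The state is a dict: "time_s": time; "q": joint angles; "dq": joint speeds; "joint_efforts": joint torques, N m; "eef_pos": TCP position; "eef_rot": TCP orientation; "wrist_force": force on the tool from outside, world axes, zero at the start; "torque": the same for the moment, N m; "opening": opening from 0.0 (shut) to 1.0 (fully open); "grasp_force": force on a finger pad.
Only numpy, scipy, OpenCV 4.12 (cv2) and the standard library are available. Lean on these libraries where they do the work, as an engineer would, in place of code of your own. Each camera call takes 0.05 s, during which the arm holds its last target. There are 200 camera calls.

## Task

Take the pressure gauge out of the wooden rack and plug it upright into the open air outlet (the one with the green ring, whose floating coupling sits a little off centre), pushing gently until it clicks past the jaws and its shoulder sits fully home. Then give it a short, firm upward tug to prove that it is locked, let it down again and leave it standing there. Never ram or wrench it, and leave the other things on the bench where they are.

Things in the scene. Friction and masses are not known exactly. Their poses are not given: they have to be found in the camera images.
- gauge_dial (a point): Centre of the round dark dial case (56 mm diameter, 26 mm thick, flat faces) of the loose pressure gauge, about 250 g, standing upright: its z is up, its x the dial's axis (white face to -x). Pinch the case from above across its 26 mm, fingers closing along its x. The shoulder's underside lies 42 mm below this centre, the nipple's tip 66 mm below.
- gauge: The same gauge (grip it hard: it pivots in a slack grip); origin at the tip of its nipple, axes as above. Upward on its axis from the tip: 3 mm lead-in widening from 12.4 to 14 mm diameter, 14 mm land up to 7 mm, groove of 7.4 mm diameter from 7 to 18 mm, 14 mm shaft to 24 mm, shoulder disc of 30 mm diameter 24 to 29 mm, neck, dial case 38 to 94 mm.
- gauge_shoulder (a point): On the gauge's axis, underside of its shoulder, 24 mm above the tip of the nipple. It is level with point outlet_top when the gauge is fully home.
- outlet_top (a point): On the post's axis, level with the flat brass top (40 mm diameter, no chamfer) of the open outlet's coupling, 100 mm above the bench. NOT the bore's place: the coupling floats and its bore lies 3 to 6 mm off this point, to a side that is not measured and differs each time: find it by sight or feel. It slides sideways only under more than about 10 N.
- outlet: The open outlet, screwed down: 84 mm flange, 46 mm square post, green ring, brass coupling; origin under its centre. Bore 15.5 mm wide, 34 mm deep. Three sprung jaws: met about 10 mm deep, pushing past takes 5 to 20 N, they lock at 21 mm; hard stop at 24 mm. Locked: 3 mm of vertical play, then they hold; a firm tug is about 10 N beyond the weight. Over 40 N on the outlet, any way, is ramming.
- rack_top (a point): Centre of the top of the fixed wooden rack: 80 mm (its x) by 200 mm (its y), 45 mm high. Two vertical holes 15.5 mm in diameter, 30 mm deep, 55 mm either side of this point along its y. The gauge hangs in one and a spare plug in the other (either way round), shoulders resting on the rack's top.
- spare_mid (a point): Middle of the loose spare plug in the rack, 13 mm above the rack's top: blue grip 24 mm in diameter over a 30 mm shoulder and the same nipple; its top is 27 mm above the rack's top. A bystander.
- capped_top (a point): Top of the black cap on the second, closed outlet (red ring, otherwise the same post and coupling), 126 mm above the bench. Fixed; leave alone.
- tub: White filler tub, about 96 mm wide, 58 mm high, loose bystander. Origin under its centre.
- brush: Paint brush lying on the bench, loose bystander.
- sander: Orange sanding block 65 x 110 x 35 mm lying on the bench nearest the robot, loose bystander. Origin under its centre.
- frame: Slotted dark-wood part standing upright, 30 x 74 x 130 mm, loose bystander. Origin under its centre.
- knife: Filling knife (spatula) lying on the bench, loose bystander.
- glue: White glue bottle standing, 56 mm in diameter, 130 mm high, loose bystander. Origin under its centre.
Things that resemble listed ones, but are neither listed nor needed, are in the scene too. What is shaped like the gauge but purple or red is not meant.

How it is judged:
By the outcome, as a careful person would: the job done as asked, in the order asked, and still so for the second after the job is handed in, with the robot touching nothing.
It also fails if it takes over 72 s, if anything falls off the work surface, if the arm or the gripper's body presses on something with over 40 N, if the wrist force passes 120 N, or if a joint passes its speed limit or range.

## Working session

There is one attempt and no reset: what is moved stays moved. The work goes in short steps, Python scripts to look and compute and a tool call to move; the robot and the scene stay as the last step left them, time stands still between calls to the robot, and variables do not carry over. Pictures are saved under pics/ and viewed, at most 10 in all, crops included, and the job is handed in when it is done.

Besides the shell and the picture viewer there is one more tool, called after "Call:" as name([rows], argument=value, ...), one row to a line, values as JSON. send_rows: Moves the arm, as the interface text tells. Its arguments: {"type":"object","properties":{"commands":{"type":"array"},"jaw":{"type":"number"}},"required":["commands"]}

```bash
mkdir -p pics
cat > h.py <<'E'
import numpy as np, cv2
from bench import status, imaging, ctrl, models
def world(p,uv,z=None,d=None):
    K=p["mtx"];T=p["pose"];r=np.linalg.inv(K)@np.array([uv[0],uv[1],1.])
    if z is not None:
        w=T[:3,:3]@r; d=(z-T[2,3])/w[2]
    return T[:3,:3]@(r*d)+T[:3,3]
def pix(p,w):
    c=p["pose"][:3,:3].T@(np.array(w)-p["pose"][:3,3]);c=p["mtx"]@c;return c[:2]/c[2]
def cloud(p,m=None):
    v,u=np.nonzero((p["depth"]>0)&(m if m is not None else True));d=p["depth"][v,u]
    r=np.linalg.inv(p["mtx"])@np.stack([u,v,np.ones_like(u)]);return (p["pose"][:3,:3]@(r*d)).T+p["pose"][:3,3]
E
python3 - <<'E'
from h import *
np.set_printoptions(precision=3,suppress=True)
P={n:imaging.camera(n) for n in("scene","top")}
for n,p in P.items():
    cv2.imwrite(f"pics/{n}0.png",p["image"]); print(n,p["pose"][:3,3],p["mtx"][0,0])
    for o in("gauge_dial","gauge","gauge_shoulder","outlet_top","outlet","rack_top","spare_mid","capped_top","glue","frame","tub"):
        for r in models.regions_of(p,o)[:3]:
            c=cloud(p,r["region"]); print(o,round(r["confidence"],2),np.array(r["centre"]).round(0), np.median(c,0) if len(c) else '', c.max(0)if len(c) else '')
print(status.get_obs())
E
```

```text
scene [ 1.4   -0.453  0.686] 422.475986959074
gauge_dial 0.93 [138. 253.] [ 0.533 -0.417  0.071] [ 0.553 -0.388  0.097]
gauge_dial 0.93 [207. 209.] [ 0.429 -0.224  0.069] [ 0.45  -0.195  0.097]
gauge_dial 0.88 [158. 284.] [ 0.679 -0.408  0.076] [ 0.696 -0.384  0.096]
gauge 0.98 [155. 288.] [ 0.681 -0.409  0.076] [ 0.696 -0.387  0.096]
gauge 0.88 [185. 234.] [ 0.551 -0.308  0.092] [ 0.559 -0.251  0.119]
gauge 0.81 [204. 207.] [ 0.429 -0.225  0.068] [ 0.45  -0.196  0.097]
gauge_shoulder 0.93 [140. 252.] [ 0.533 -0.417  0.071] [ 0.553 -0.397  0.097]
gauge_shoulder 0.84 [156. 286.] [ 0.68  -0.408  0.077] [ 0.696 -0.384  0.096]
gauge_shoulder 0.77 [184. 231.] [ 0.551 -0.308  0.093] [ 0.559 -0.277  0.119]
outlet_top 0.89 [389. 194.] [0.579 0.276 0.036] [0.621 0.427 0.103]
outlet_top 0.67 [297. 184.] [0.382 0.083 0.033] [0.412 0.152 0.04 ]
outlet 0.8 [387. 192.] [0.579 0.276 0.035] [0.621 0.403 0.103]
rack_top 0.78 [208. 246.] [ 0.568 -0.259  0.044] [ 0.586 -0.149  0.074]
spare_mid 0.52 [229. 227.] [ 0.539 -0.199  0.063] [ 0.548 -0.184  0.075]
glue 0.81 [397. 156.] [0.44  0.43  0.067] [0.56
[... 1328 characters left out ...]
. 150.] [0.707 0.34  0.12 ] [0.736 0.423 0.135]
frame 0.63 [407. 220.] [ 0.53  -0.196  0.07 ] [ 0.545 -0.184  0.077]
tub 0.91 [434. 138.] [ 0.773 -0.277  0.017] [ 0.808 -0.223  0.064]
tub 0.68 [208. 151.] [0.706 0.34  0.121] [0.733 0.388 0.135]
{'time_s': 1.2, 'q': array([ 0.906,  0.181,  1.607,  0.   ,  1.354, -0.206]), 'dq': array([ 0.   , -0.002,  0.   ,  0.   ,  0.002, -0.001]), 'joint_efforts': array([ -0.   , -44.484, -35.168,  -0.   ,   0.001,  -0.   ]), 'eef_pos': array([0.255, 0.516, 0.405]), 'eef_rot': array([-0.   ,  0.227,  0.974, -0.   ]), 'wrist_force': array([ 0.66 , -0.349, -0.029]), 'torque': array([-0.023, -0.023,  0.019]), 'grasp_force': 0.0, 'opening': 1.0013044395378103}
```

View pics/top0.png

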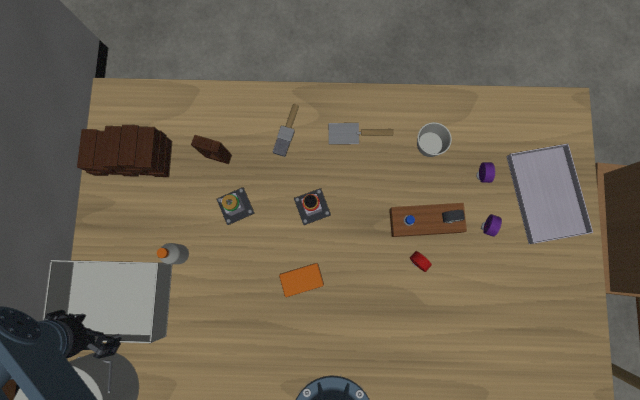

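Run:
```python
from h import *
im=cv2.imread("pics/scene0.png"); a=cv2.resize(im[170:320,100:280],None,fx=3.5,fy=3.5,interpolation=cv2.INTER_CUBIC)
cv2.imwrite("pics/c1.png",a)
```

```text
(no output)
```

View pics/c1.png

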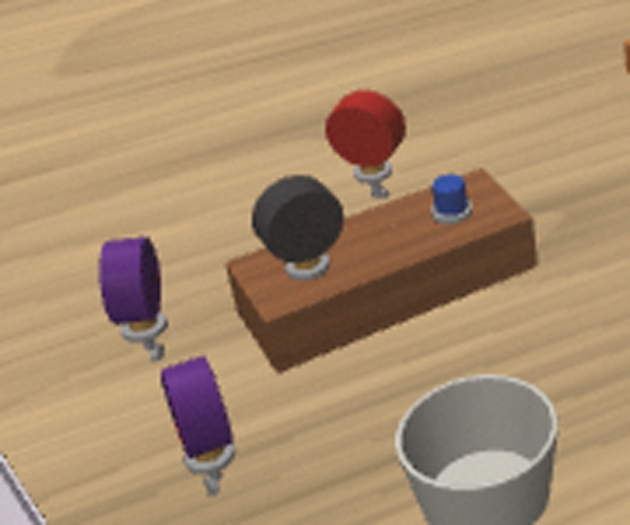

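The top view shows four gauge-shaped things: black in the rack (452,214), purple at (487,173) and (492,226), and red at (420,260). The black one in the rack fits the description, and the crop confirms it: it stands beside the blue spare, which is at about (410,220). The outlet with the green ring is at (235,205), and the capped one with the red ring is at (312,205).

```bash
cat >> h.py <<'E'
from scipy.spatial.transform import Rotation as R
def tool():
    s=status.get_obs();q=s["eef_rot"];return s["eef_pos"],R.from_quat([q[1],q[2],q[3],q[0]]),s
def delta(target,yaw=None):
    "shift in rows units (sum), tool axes; yaw = wanted world angle of tool y axis, tool pointing down; rotvec in units of .1"
    p,r,s=tool(); 
    print("shift rows",(r.inv().apply(np.array(target)-p)/.03).round(3))
    if yaw is not None:
        y=np.array([np.cos(yaw),np.sin(yaw),0]);z=np.array([0,0,-1.])
        best=min((R.from_matrix(np.stack([np.cross(k*y,z),k*y,z],1)) for k in(1,-1)),key=lambda t:(r.inv()*t).magnitude())
        print("turn units",((r.inv()*best).as_rotvec()/.1).round(3))
E
python3 - <<'E'
from h import *
np.set_printoptions(precision=4,suppress=True)
for n in("top","scene"):
    p=imaging.camera(n);c=cloud(p)
    hsv=cv2.cvtColor(p["image"],cv2.COLOR_BGR2HSV)
    v,u=np.nonzero(p["depth"]>0); V=hsv[v,u]
    g=c[(c[:,2]>.09)&(c[:,2]<.13)&(np.hypot(c[:,0]-.54,c[:,1]+.30)<.05)]
    if n=="top":
        # top strip of case
        rect=cv2.minAreaRect((g[:,:2]*1000).astype(np.float32));print("gauge rect",rect,len(g),g[:,2].max())
    r=c[(abs(c[:,2]-.045)<.006)&(np.hypot(c[:,0]-.535,c[:,1]+.25)<.14)]
    print("rack",cv2.minAreaRect((r[:,:2]*1000).astype(np.float32)))
    sp=c[(c[:,2]>.066)&(c[:,2]<.08)&(np.hypot(c[:,0]-.54,c[:,1]+.2)<.03)];print("spare",sp.mean(0))
    gr=c[(c[:,2]>.09)&(c[:,2]<.107)&(np.hypot(c[:,0]-.57,c[:,1]-.28)<.06)]
    print("outlet top",cv2.minEnclosingCircle((gr[:,:2]*1000).astype(np.float32)),gr.mean(0),len(gr))
delta([.537,-.302,.33],.2)
E
```

```text
gauge rect ((540.0147705078125, -306.1104431152344), (26.90407371520996, 53.13068771362305), 4.974218368530273) 221 0.12119626225730662
rack ((493.11328125, -256.82110595703125), (168.47152709960938, 200.65980529785156), 5.407385349273682)
spare [ 0.5319 -0.1975  0.0715]
outlet top ((564.3897705078125, 283.9290771484375), 20.92341423034668) [0.5638 0.2844 0.0995] 182
rack ((497.6664733886719, -254.786376953125), (163.05252075195312, 201.28627014160156), 5.205621242523193)
spare [ 0.5341 -0.1973  0.0719]
outlet top ((567.50390625, 284.5049743652344), 21.452543258666992) [0.5686 0.2822 0.0987] 113
shift rows [-20.507 -20.265   2.49 ]
turn units [-0.    0.    9.12]
```

Call:
send_rows([
  [[0,0,0,0,0,1],[0,0,0,0,0,1],[0,0,0,0,0,1],[0,0,0,0,0,1],[0,0,0,0,0,1]],
])

```text
time_s: 1.72
eef_pos: [0.2546, 0.5156, 0.4047]
eef_rot: [-0.0, 0.463, 0.886, -0.0]
wrist_force: [-0.1, 0.2, 0.2]
opening: 0.998
grasp_force: 0.0
```

Call:
send_rows([
  [[0,0,0,0,0,1],[0,0,0,0,0,1],[0,0,0,0,0,1],[0,0,0,0,0,1],[0,0,0,0,0,1],[0,0,0,0,0,0.3]],
])

```text
time_s: 2.22
eef_pos: [0.2546, 0.5156, 0.4047]
eef_rot: [-0.0, 0.679, 0.734, -0.0]
wrist_force: [0.3, 0.1, 0.5]
opening: 0.998
grasp_force: 0.0
```

Run:
```python
from h import *
print(tool()[2]["q"].round(3))
delta([.54,-.306,.37],.088)
```

```text
[0.906 0.181 1.607 0.    1.354 0.829]
shift rows [-28.034   7.383   1.156]
turn units [-0.     0.    -0.112]
```

Call:
send_rows([
  [[-0.85,0.97,0,0,0,0],[-0.85,0.97,0,0,0,0],[-0.85,0.97,0,0,0,0],[-0.85,0.97,0,0,0,0],[-0.85,0.97,0,0,0,0]],
])

```text
time_s: 2.63
eef_pos: [0.4112, 0.3992, 0.4049]
eef_rot: [0.0, 0.677, 0.736, 0.0]
wrist_force: [0.1, 0.4, 0.2]
opening: 1.0
grasp_force: 0.0
```

Call:
send_rows([
  [[-0.85,0.97,0,0,0,-0.1],[-0.85,0.97,0,0,0,0],[-0.85,0.97,0,0,0,0],[-0.85,0.97,0,0,0,0],[-0.85,0.97,0,0,0,0],[0,0,0,0,0,0]],
])

```text
time_s: 3.13
eef_pos: [0.5712, 0.2818, 0.4045]
eef_rot: [0.002, 0.676, 0.737, 0.0]
wrist_force: [-0.1, 0.3, 0.1]
opening: 0.998
grasp_force: 0.0
```

Run:
```python
from h import *
np.set_printoptions(precision=4,suppress=True)
print(tool()[0])
p=imaging.camera("wrist");print(p["pose"])
print(pix(p,[.566,.284,.1]))
cv2.imwrite("pics/w1.png",p["image"])
delta([.54,-.306,.37],.088)
```

```text
[0.5712 0.2818 0.4045]
[[ 0.9963  0.0803  0.0293  0.5635]
 [ 0.0855 -0.9481 -0.3062  0.3605]
 [ 0.0031  0.3076 -0.9515  0.3732]
 [ 0.      0.      0.      1.    ]]
[315.0497 184.2248]
shift rows [-19.497  -2.675   1.152]
turn units [ 0.003  0.006 -0.009]
```

View pics/w1.png

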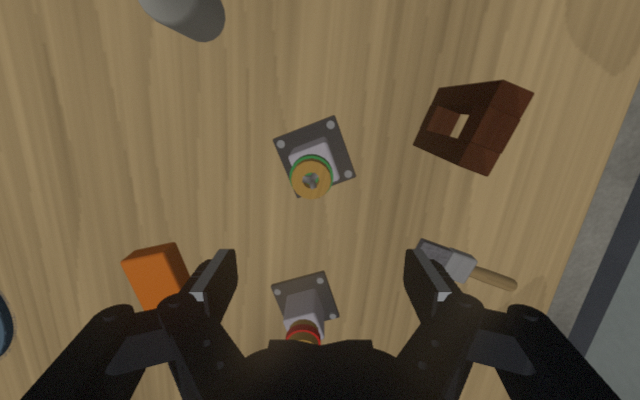

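The outlet with the green ring and brass top is at about (312,175). Its bore at (310,180) shows clearly. I'll go lower for a finer measurement.

Call:
send_rows([
  [[0,0,0.85,0,0,0],[0,0,0.85,0,0,0],[0,0,0.8,0,0,0],[0,0,0,0,0,0],[0,0,0,0,0,0]],
])

```text
time_s: 3.6
eef_pos: [0.5654, 0.287, 0.3285]
eef_rot: [-0.001, 0.674, 0.739, -0.002]
wrist_force: [0.1, 0.8, 0.5]
opening: 1.0
grasp_force: 0.0
```

Run:
```python
from h import *
np.set_printoptions(precision=4,suppress=True)
print(tool()[0])
p=imaging.camera("wrist");print(p["pose"][:3,3])
np.savez("pics/w2.npz",**{k:p[k] for k in("image","depth","mtx","pose")})
u,v=pix(p,[.566,.284,.1]).astype(int);print(u,v)
im=p["image"];cv2.imwrite("pics/w2.png",cv2.resize(im[v-70:v+70,u-80:u+80],None,fx=5,fy=4.2857) if 0 else cv2.resize(im[v-60:v+60,u-80:u+80],None,fx=5,fy=5))
hsv=cv2.cvtColor(im,cv2.COLOR_BGR2HSV);c=cloud(p)
d=p["depth"]
yy,xx=np.mgrid[:400,:640]
print(hsv[v-40:v+41:8,u-40:u+41:8].tolist()[5])
print((1000*d[v,u-40:u+41:4]).round(0))
t=c[(abs(c[:,2]-.1)<.008)&(np.hypot(c[:,0]-.566,c[:,1]-.284)<.04)];print(t.mean(0),cv2.minEnclosingCircle((t[:,:2]*1e3).astype(np.float32)))
```

```text
[0.5654 0.287  0.3285]
[0.5569 0.3657 0.2973]
322 219
[[19, 95, 139], [19, 96, 136], [19, 150, 139], [19, 144, 140], [19, 99, 88], [20, 47, 82], [19, 142, 135], [20, 147, 135], [19, 93, 142], [19, 94, 139], [18, 96, 135]]
[321. 322. 321. 214. 214. 214. 213. 218. 223. 214. 213. 217. 213. 212.
 213. 215. 321. 322. 321. 322. 322.]
[0.5618 0.2891 0.0992] ((561.5509033203125, 287.7652893066406), 20.109346389770508)
```

View pics/w2.png

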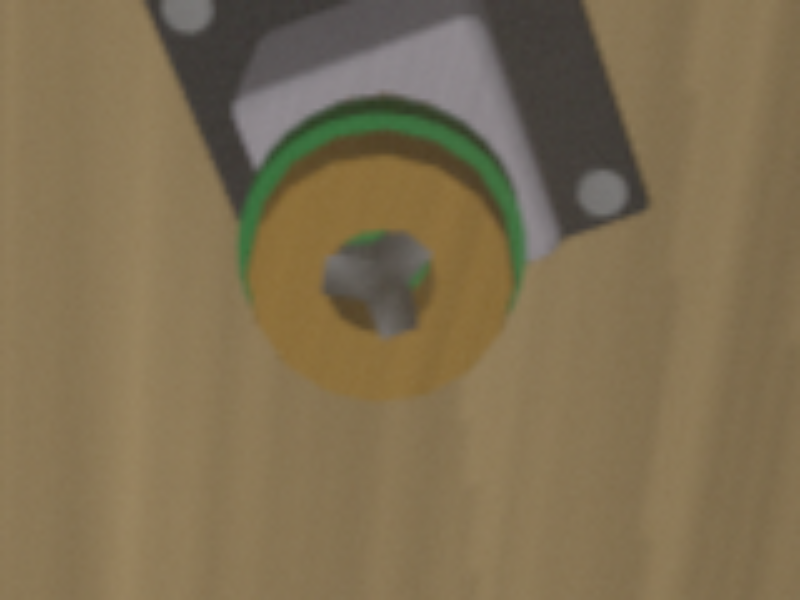

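```bash
cat >> h.py <<'E'
def disc(im,c,rad=45):
    hsv=cv2.cvtColor(im,cv2.COLOR_BGR2HSV)
    m=((hsv[...,0]>14)&(hsv[...,0]<25)&(hsv[...,1]>122)&(hsv[...,2]>100)).astype(np.uint8)
    k=np.zeros_like(m);cv2.circle(k,tuple(int(round(x)) for x in c),rad,1,-1);m*=k
    m=cv2.morphologyEx(m,cv2.MORPH_OPEN,np.ones((3,3)))
    cs,_=cv2.findContours(m,cv2.RETR_EXTERNAL,cv2.CHAIN_APPROX_NONE)
    return cv2.fitEllipse(max(cs,key=cv2.contourArea)),m
E
python3 - <<'E'
from h import *
np.set_printoptions(precision=4,suppress=True)
p=np.load("pics/w2.npz");p={k:p[k] for k in p}
e,m=disc(p["image"],(318,215));print(e)
print("disc",world(p,e[0],.1)); print("bore",world(p,(322-80+378.5/5,219-60+283.5/5),.1))
# predicted circle width px
a=[pix(p,[.5615+.02*np.cos(t),.2878+.02*np.sin(t),.1]) for t in np.linspace(0,6.28,60)];print(np.min(a,0),np.max(a,0))
delta([.54,-.306,.37],.088)
E
```

```text
((317.59002685546875, 213.93992614746094), (48.35026931762695, 51.6454963684082), 97.19278717041016)
disc [0.5616 0.2884 0.1   ]
bore [0.5619 0.287  0.1   ]
[290.077  188.4963] [344.5772 239.2882]
shift rows [-19.606  -2.701  -1.322]
turn units [-0.001 -0.001  0.048]
```

Call:
send_rows([
  [[-0.98,-0.135,-0.3,0,0,0],[-0.98,-0.135,-0.3,0,0,0],[-0.98,-0.135,-0.3,0,0,0],[-0.98,-0.135,-0.3,0,0,0],[-0.98,-0.135,0,0,0,0],[-0.98,-0.135,0,0,0,0],[-0.98,-0.135,0,0,0,0],[-0.98,-0.135,0,0,0,0]],
])

```text
time_s: 4.32
eef_pos: [0.5561, 0.0483, 0.3688]
eef_rot: [0.002, 0.674, 0.739, 0.001]
wrist_force: [0.8, 0.4, -0.4]
opening: 1.004
grasp_force: 0.0
```

Call:
send_rows([
  [[-0.98,-0.135,0,0,0,0],[-0.98,-0.135,0,0,0,0],[-0.98,-0.135,0,0,0,0],[-0.98,-0.135,0,0,0,0],[-0.98,-0.135,0,0,0,0],[-0.98,-0.135,0,0,0,0],[-0.98,-0.135,0,0,0,0]],
])

```text
time_s: 4.9
eef_pos: [0.5469, -0.1595, 0.3688]
eef_rot: [0.002, 0.674, 0.739, 0.001]
wrist_force: [0.8, -0.1, 0.4]
opening: 1.0
grasp_force: 0.0
```

Call:
send_rows([
  [[-0.98,-0.135,0,0,0,0],[-0.98,-0.135,0,0,0,0],[-0.98,-0.135,0,0,0,0],[-0.98,-0.135,0,0,0,0],[-0.98,-0.135,0,0,0,0],[0,0,0,0,0,0],[0,0,0,0,0,0],[0,0,0,0,0,0]],
])

```text
time_s: 5.57
eef_pos: [0.5401, -0.3061, 0.3674]
eef_rot: [0.001, 0.674, 0.739, 0.0]
wrist_force: [-0.2, 0.4, 0.8]
opening: 1.002
grasp_force: 0.0
```

Run:
```python
from h import *
np.set_printoptions(precision=4,suppress=True)
print(tool()[0])
p=imaging.camera("wrist")
np.savez("pics/w3.npz",**{k:p[k] for k in("image","depth","mtx","pose")})
cv2.imwrite("pics/w3.png",p["image"]);print(pix(p,[.54,-.306,.115]))
c=cloud(p);g=c[(c[:,2]>.095)&(c[:,2]<.13)&(np.hypot(c[:,0]-.54,c[:,1]+.306)<.05)]
print(len(g),cv2.minAreaRect((g[:,:2]*1e3).astype(np.float32)),g[:,2].max())
g=g[g[:,2]>.11];print(cv2.minAreaRect((g[:,:2]*1e3).astype(np.float32)))
delta([.54,-.306,.245],.088)
```

```text
[ 0.5401 -0.3061  0.3674]
[320.4309 204.796 ]
1796 ((538.5623168945312, -305.7992858886719), (26.615211486816406, 53.06608581542969), 8.244251251220703) 0.11608834829354084
((538.6333618164062, -305.6317443847656), (26.405033111572266, 32.18067932128906), 8.43196964263916)
shift rows [-0.012 -0.014  4.067]
turn units [0.014 0.008 0.048]
```

View pics/w3.png

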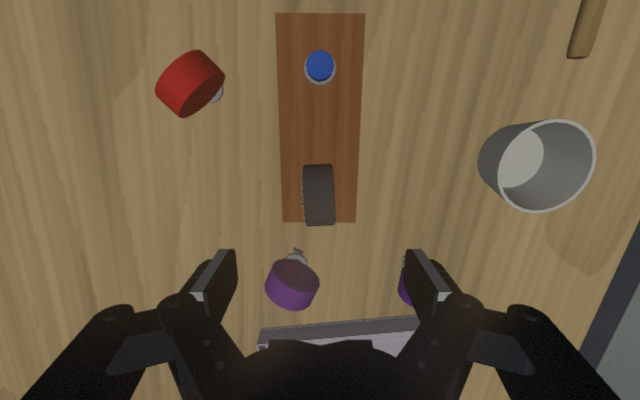

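Call:
send_rows([
  [[0,-0.03,0.9,0,0,-0.5],[0,0,0.9,0,0,0],[0,0,0.9,0,0,0],[0,0,0.8,0,0,0],[0,0,0.45,0,0,0],[0,0,0.2,0,0,0],[0,0,0,0,0,0]],
])

```text
time_s: 6.2
eef_pos: [0.539, -0.3055, 0.2403]
eef_rot: [-0.001, 0.655, 0.756, 0.0]
wrist_force: [-0.3, -0.8, -0.6]
opening: 0.999
grasp_force: 0.0
```

Call:
send_rows([
  [[0,0,0,0,0,0],[0,0,0,0,0,0],[0,0,0,0,0,0],[0,0,0,0,0,0],[0,0,0,0,0,0],[0,0,0,0,0,0],[0,0,0,0,0,0],[0,0,0,0,0,0]],
], jaw=0)

```text
time_s: 6.87
eef_pos: [0.5393, -0.3069, 0.2423]
eef_rot: [0.001, 0.655, 0.755, -0.0]
wrist_force: [-0.6, 0.3, 6.2]
opening: 0.298
grasp_force: 59.8
```

Call:
send_rows([
  [[0,0,0,0,0,0],[0,0,0,0,0,0],[0,0,0,0,0,0]],
])

```text
time_s: 7.12
eef_pos: [0.5393, -0.3069, 0.2422]
eef_rot: [0.001, 0.655, 0.755, -0.0]
wrist_force: [-0.8, 0.1, 5.8]
opening: 0.3
grasp_force: 59.9
```

Call:
send_rows([
  [[0,0,-0.1,0,0,0],[0,0,-0.2,0,0,0],[0,0,-0.3,0,0,0],[0,0,-0.5,0,0,0],[0,0,-0.8,0,0,0],[0,0,-0.8,0,0,0],[0,0,-0.8,0,0,0],[0,0,-0.5,0,0,0]],
])

```text
time_s: 7.78
eef_pos: [0.539, -0.3065, 0.3644]
eef_rot: [0.001, 0.655, 0.756, -0.0]
wrist_force: [-0.1, -0.3, -2.5]
opening: 0.298
grasp_force: 60.2
```

Call:
send_rows([
  [[0,0,0,0,0,0],[0,0,0,0,0,0],[0,0,0,0,0,0]],
])

```text
time_s: 8.03
eef_pos: [0.5384, -0.3061, 0.3598]
eef_rot: [-0.001, 0.655, 0.755, -0.0]
wrist_force: [-1.1, 0.4, -2.3]
opening: 0.297
grasp_force: 60.2
```

Run:
```python
from h import *
np.set_printoptions(precision=4,suppress=True)
t,r,s=tool();print(t,s["wrist_force"],s["torque"],s["opening"])
p=imaging.camera("wrist")
np.savez("pics/w4.npz",**{k:p[k] for k in("image","depth","mtx","pose")})
cv2.imwrite("pics/w4.png",p["image"])
for dz in(.221,.197,.155): print(pix(p,r.apply([0,0,dz])+t))
delta([.562,.2877,.37])
```

```text
[ 0.5384 -0.3061  0.3598] [-1.0872  0.4313 -2.2937] [0.0193 0.0019 0.0543] 0.2965224385711827
[321.2744 220.1878]
[321.4462 234.8712]
[321.8797 271.9256]
shift rows [19.483  3.58  -0.314]
```

View pics/w4.png

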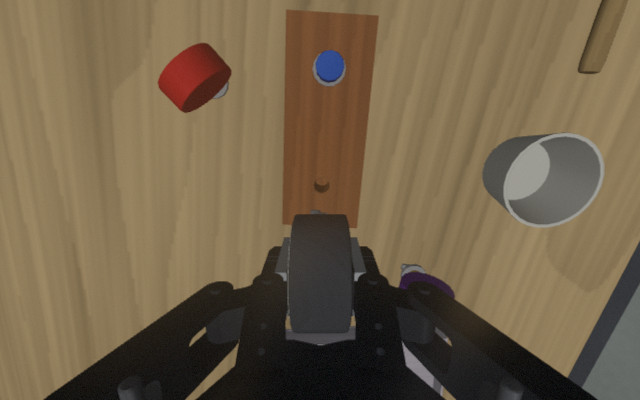

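Run:
```python
from h import *
np.set_printoptions(precision=4,suppress=True,linewidth=200)
p=np.load("pics/w4.npz");im=p["image"];d=p["depth"]
cv2.imwrite("pics/c4.png",cv2.resize(im[170:245,270:370],None,fx=8,fy=8,interpolation=cv2.INTER_CUBIC))
print((d[206:222,302:340:2]*1000).round(0).astype(int))
```

```text
[[301 302 302 302 302 301 303 302 302 300 301 302 302 301 302 302 301 301 300]
 [303 302 302 302 302 303 301 302 301 302 301 302 303 302 302 302 302 301 302]
 [303 302 303 302 302 303 303 302 303 303 303 301 303 300 304 302 303 301 302]
 [303 302 302 303 302   0 205 205 304 303 303 303 302 303 303 303 303 303 303]
 [303 303 303 304 303 202 202 203 203 204 303 304 304 302 303 303 303 302 304]
 [304 303 304 304 303 201 201 201 201 202 305 303 304 303 304 304 303 303 304]
 [303 304 304 304 303 200 201 201 202 202 304 303 302 305 304 304 304 305 304]
 [305 305 305 305 304 199 176 176 176 176 174 176 176 178 304 305 304 303 304]
 [141 141 141 140 141 141 140 140 140 140   0 140 140 140 141 141 140 141 140]
 [138 139 138 139 138 138 137 139 138 138 140 138 138 138 138 139 139 139 139]
 [137 137 137 136 136 137 137 138 139 137 138 137 137 136 137 136 138 137 137]
 [135 134 134 136 135 135 134 135 135 136 137 135 136 135 136 135 135 135 136]
 [134 133 134 134 134 134 134 134 134 134 134   0 134 134 134 135 133 133 134]
 [132 132 132 133 132 133 132 133 133 131 132 132 132 132 132 133 132 133 132]
 [132 132 132 131 131 130 131 131 131 130 132 131 132 131 131 131 132 131 133]
 [130 131 131 131 131 131 129 131 131 131 131 129 131 131 131 131 131 131 131]]
```

View pics/c4.png

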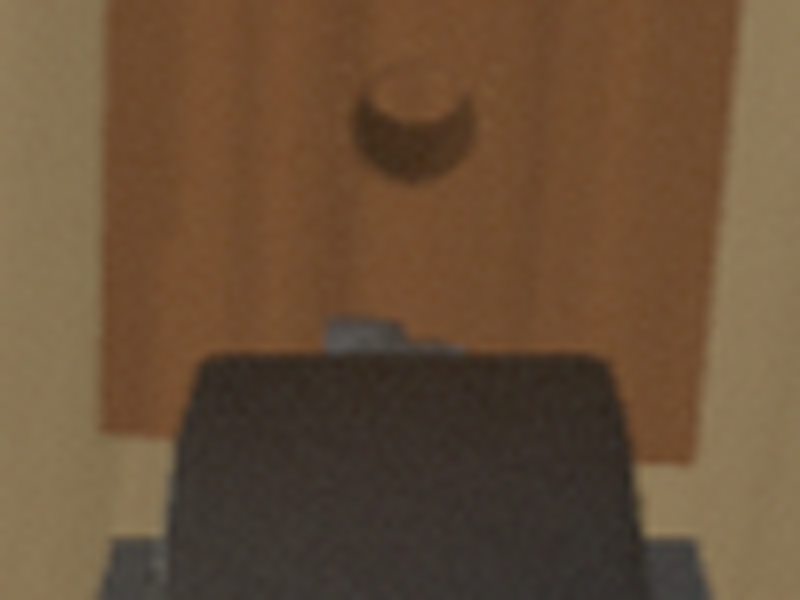

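The gauge is in hand, and its nipple tip is just visible at about (316,211). The rack hole is at (321,185). I'll carry it high over to the outlet.

Call:
send_rows([
  [[0,0,-0.5,0,0,0],[0.3,0.05,-0.6,0,0,0],[0.6,0.11,-0.4,0,0,0],[0.8,0.15,0,0,0,0],[0.9,0.165,0,0,0,0],[0.9,0.165,0,0,0,0],[0.9,0.165,0,0,0,0],[0.9,0.165,0,0,0,0]],
])

```text
time_s: 8.75
eef_pos: [0.5447, -0.1436, 0.4042]
eef_rot: [-0.002, 0.655, 0.755, -0.0]
wrist_force: [0.8, -0.7, -2.1]
opening: 0.298
grasp_force: 60.1
```

Call:
send_rows([
  [[0.9,0.165,0,0,0,0],[0.9,0.165,0,0,0,0],[0.9,0.165,0,0,0,0],[0.9,0.165,0,0,0,0],[0.9,0.165,0,0,0,0],[0.9,0.165,0,0,0,0],[0.9,0.165,0,0,0,0],[0.9,0.165,0,0,0,0]],
])

```text
time_s: 9.42
eef_pos: [0.5533, 0.0758, 0.4043]
eef_rot: [-0.001, 0.655, 0.755, -0.001]
wrist_force: [0.1, 0.1, -3.2]
opening: 0.294
grasp_force: 60.1
```

Call:
send_rows([
  [[0.9,0.165,0,0,0,0],[0.9,0.165,0,0,0,0],[0.9,0.165,0,0,0,0],[0.7,0.13,0,0,0,0],[0.5,0.1,0,0,0,0],[0.2,0.05,0,0,0,0],[0,0,0,0,0,0],[0,0,0,0,0,0]],
])

```text
time_s: 10.08
eef_pos: [0.5593, 0.1991, 0.405]
eef_rot: [-0.0, 0.655, 0.756, -0.001]
wrist_force: [0.7, -0.7, -2.3]
opening: 0.295
grasp_force: 60.1
```

Run:
```python
from h import *
np.set_printoptions(precision=4,suppress=True)
t,r,s=tool();print(t,s["wrist_force"],s["torque"],s["q"])
delta([.562,.2877,.345],.145)
```

```text
[0.5593 0.1991 0.405 ] [ 0.6574 -0.6876 -2.2801] [-0.0123 -0.0259 -0.0147] [ 0.1424  0.2223  1.5573 -0.0006  1.3641  0.0001]
shift rows [2.911 0.512 1.998]
turn units [-0.022  0.006 -0.026]
```

Call:
send_rows([
  [[0.5,0.09,0.2,0,0,0],[0.8,0.14,0.5,0,0,0],[0.8,0.14,0.5,0,0,0],[0.6,0.1,0.5,0,0,0],[0.2,0.04,0.3,0,0,0],[0,0,0,0,0,0],[0,0,0,0,0,0],[0,0,0,0,0,0]],
])

```text
time_s: 10.75
eef_pos: [0.5629, 0.2864, 0.347]
eef_rot: [0.0, 0.656, 0.755, 0.0]
wrist_force: [0.4, 0.3, -1.6]
opening: 0.301
grasp_force: 60.1
```

Run:
```python
from h import *
np.set_printoptions(precision=4,suppress=True,linewidth=220)
t,r,s=tool();print(t,s["wrist_force"])
P=[]
for n in("scene","wrist"):
    p=imaging.camera(n);np.savez(f"pics/5{n}.npz",**{k:p[k] for k in("image","depth","mtx","pose")});P.append(p)
p,w=P
tip=r.apply([0,0,.221])+t
u,v=pix(p,tip);print("scene tip",u,v,"dial",pix(p,r.apply([0,0,.155])+t),"bore",pix(p,[.562,.2877,.1]))
print("wrist tip",pix(w,tip),"bore",pix(w,[.562,.2877,.1]))
x,y=int(u),int(v)
a=cv2.resize(p["image"][y-40:y+35,x-40:x+40],None,fx=7,fy=7,interpolation=cv2.INTER_CUBIC)
print("scene crop origin",x-40,y-40)
u,v=pix(w,tip).astype(int)if 0 else [int(q) for q in pix(w,tip)]
b=cv2.resize(w["image"][v-45:v+30,u-30:u+2],None,fx=7,fy=7,interpolation=cv2.INTER_CUBIC)
print("wrist origin",u-30,v-45)
cv2.imwrite("pics/c5.png",np.hstack([a,b]))
```

```text
[0.5629 0.2864 0.347 ] [ 0.4398  0.2645 -1.6054]
scene tip 387.39288935464543 162.81680531299077 dial [389.3794 141.8984] bore [386.7489 170.4708]
wrist tip [320.9017 220.0522] bore [319.5735 205.7333]
scene crop origin 347 122
wrist origin 290 175
```

View pics/c5.png

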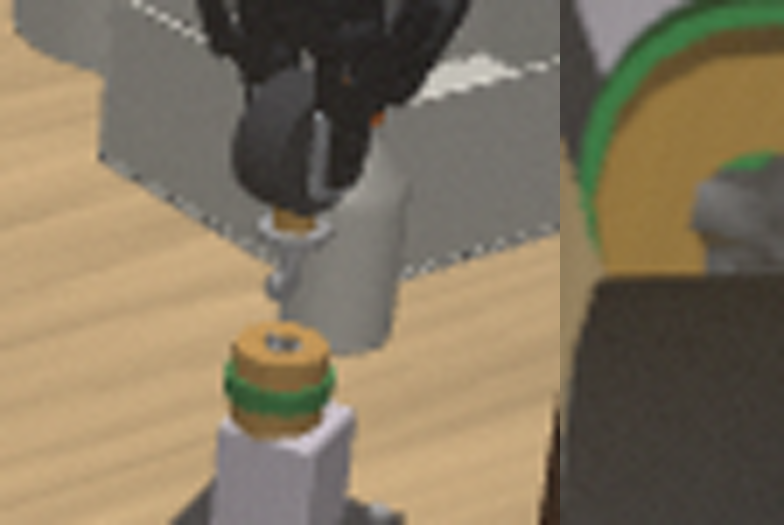

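Run:
```python
from h import *
np.set_printoptions(precision=4,suppress=True,linewidth=250)
p=dict(np.load("pics/5scene.npz"))
d=p["depth"];print("cols 378..398");
for v in range(150,168): print(v,(d[v,378:400]*1000).round(0).astype(int))
c=cloud(p,(np.mgrid[:400,:640][0]<168))
t,r,s=tool();l=r.inv().apply(c-t)
k=(abs(l[:,0])<.03)&(abs(l[:,1])<.03)
for a,b in((.16,.183),(.184,.19),(.192,.197),(.199,.204),(.204,.213),(.213,.222),(.222,.23)):
    m=k&(l[:,2]>a)&(l[:,2]<b);q=l[m]*1000
    if len(q): print(a,b,len(q),"x",q[:,0].min(),q[:,0].max(),"y",q[:,1].min(),q[:,1].max(),q.mean(0))
```

```text
cols 378..398
150 [1549 1539 1528 1526 1522 1523 1197 1189 1184 1175 1181 1187 1188 1190 1183 1180 1200 1395 1396 1400 1397 1394]
151 [1549 1541 1536 1526 1522 1517 1514 1512 1189 1187 1181 1184 1188 1194 1194 1201 1402 1400 1395 1398 1397 1392]
152 [1554 1545 1539 1533 1525 1521 1523 1223 1205 1200 1204 1188 1193 1196 1200 1399 1398 1394 1404 1399 1396 1392]
153 [1551 1544 1539 1529 1525 1523 1211 1214 1209 1202 1199 1203 1201 1203 1212 1214 1405 1402 1400 1401 1396 1402]
154 [1555 1546 1551 1532 1529 1526 1207 1206 1208 1197 1202 1200 1203 1204 1210 1211 1403 1401 1402 1406 1396 1403]
155 [1557 1550 1543 1535 1535 1529 1206 1204 1203 1203 1203 1203 1201 1206 1205 1206 1406 1407 1399 1404 1405 1402]
156 [1550 1544 1537 1533 1531 1524 1209 1205 1200 1201 1197 1199 1196 1197 1200 1204 1410 1406 1404 1405 1401 1403]
157 [1543 1538 1535 1539 1535 1527 1519 1521 1213 1202 1199 1201 1203 1206 1414 1407 1407 1408 1411 1408 1404 1409]
158 [1540 1531 1530 1543 1532 1534 1532 1522 1518 1220 1209 1206 1421 1411 1416 1411 1410 1412 1409 1414 1410 1406]
159 [1534 1527 1522 1525 1525 1523 1525 15
[... 1165 characters left out ...]
75296047380328 y -3.6597759857096133 9.623603482706182 [ -5.7724   5.0077 187.1766]
0.192 0.197 19 x -15.742402884333785 9.377094537793829 y -15.025938067822635 15.658678378479017 [ -5.6493   6.5139 193.8655]
0.199 0.204 3 x -7.325217585219149 -6.45996271904517 y -1.4821265255973333 9.23677700325164 [ -6.8541   4.5245 201.0306]
0.204 0.213 7 x -3.2152644175843426 1.1322789548336127 y -2.6355538307644792 3.834440073973784 [ -1.2639   1.0249 209.3002]
0.213 0.222 13 x -6.848642062263712 3.5151484353765152 y -5.446017923435232 3.506303227042435 [ -2.9435  -0.7363 217.4454]
0.222 0.23 5 x -5.7585191047808975 -0.3823249633941673 y -8.060763897751992 2.4695662346250837 [ -3.1655  -1.9891 224.4488]
```

```bash
cat > fit.py <<'E'
from h import *
from scipy.optimize import differential_evolution as DE
np.set_printoptions(precision=2,suppress=True,linewidth=200)
def rev(prof,n=220):   # profile list of (z from tip, radius) in mm
    o=[]
    for (z0,r0),(z1,r1) in zip(prof,prof[1:]):
        m=max(2,int(np.hypot(z1-z0,r1-r0)/.25))
        s=np.linspace(0,1,m)[:,None];t=np.linspace(0,2*np.pi,n)[None]
        z=z0+s*(z1-z0)+0*t;r=r0+s*(r1-r0)
        o.append(np.stack([r*np.cos(t),r*np.sin(t),z],-1).reshape(-1,3))
    return np.concatenate(o)
nip=rev([(0,0),(0,6.2),(3,7),(7,7),(7,3.7),(18,3.7),(18,7),(24,7)])
sho=rev([(24,7),(24,15),(29,15),(29,5),(38,5)],400)
s=rev([(-13,0),(-13,28),(13,28),(13,0)],500);dial=np.stack([s[:,0],s[:,2],s[:,1]+66],1)
# tool frame about dial centre: x,y same, z_tool=-z
G=[(a-[0,0,66])*[1,1,-1]*1e-3 for a in(nip,sho,dial)]
def render(p,T,th,win,shift=(0,0)):
    r0,r1,c0,c1=win;ax,ay,dx,dy,dz=th
    B=np.full((r1-r0,c1-c0),9.);L=np.zeros(B.shape,int);rot=R.from_euler("xy",[ax,ay],degrees=True)
    M=np.linalg.inv(p["pose"])@T
    for k,a in enumerate(G,1):
        w=rot.apply(a)+np.array([dx,dy,dz+155])*1e-3
        c=w@M[:3,:3].T+M[:3,3];q=c@p["mtx"].T;u=np.round(q[:,0]/q[:,2]+shift[0]).astype(int)-c0;v=np.round(q[:,1]/q[:,2]+shift[1]).astype(int)-r0
        ok=(u>=0)&(u<c1-c0)&(v>=0)&(v<r1-r0);u,v,d=u[ok],v[ok],c[ok,2]
        N=np.full(B.shape,9.);np.minimum.at(N,(v,u),d);m=N<B;B[m]=N[m];L[m]=k
    return L
def TT(pos,q):
    T=np.eye(4);T[:3,:3]=R.from_quat([q[1],q[2],q[3],q[0]]).as_matrix();T[:3,3]=pos;return T
w=dict(np.load("pics/w4.npz"));sc=dict(np.load("pics/5scene.npz"))
Tw=TT([.5384,-.3061,.3598],[-.001,.655,.7555,0]);Ts=TT([.5629,.2864,.347],[0,.656,.755,0])
W=(200,222,285,357);S=(151,167,380,398)
d=w["depth"][W[0]:W[1],W[2]:W[3]];Ow=np.select([d<.01,d<.155,d<.185,d<.225],[-1,3,2,1],0)
d=sc["depth"][S[0]:S[1],S[2]:S[3]];Os=((d<1.3)).astype(int)
def cost(x,parts=False):
    a=render(w,Tw,x[:5],W);b=render(sc,Ts,x[:5],S,x[5:])>0
    # gripper parts beside the case also read as 3: ignore case rows' outer columns
    ca=((a!=Ow)&(Ow>=0))[:14].sum()+.3*((a!=Ow)&(Ow>=0))[14:].sum();cb=(b!=Os).sum()
    return (ca,cb,a,b) if parts else ca+cb
if __name__=="__main__":
    for sd in(1,2):
        r=DE(cost,[(-8,8),(-8,8),(-5,5),(-3,3),(-5,5),(-1.5,1.5),(-1.5,1.5)],maxiter=45,popsize=10,seed=sd,polish=False)
        print(r.x,r.fun,cost(r.x,1)[:2],"level cost",cost(np.r_[0,0,r.x[2:]],1)[:2])
        x=R.from_euler("xy",r.x[:2],degrees=True).apply([0,0,66])+r.x[2:5];print("tip tool xy rel axis mm",x[:2])
    a=cost(r.x,1)[2];print(Ow[7:16,15:50]);print(a[7:16,15:50])
E
time timeout 500 python3 fit.py
```

```text
[ 1.87 -0.5  -0.32 -1.09  2.01  0.61 -1.39] 65.3 (np.float64(43.3), np.int64(22)) level cost (np.float64(49.5), np.int64(26))
tip tool xy rel axis mm [-0.89 -3.24]
[ 1.76 -0.48 -0.14 -0.21  1.56  0.29 -1.18] 64.8 (np.float64(42.8), np.int64(22)) level cost (np.float64(52.8), np.int64(28))
tip tool xy rel axis mm [-0.69 -2.23]
[[ 0  0  0  0  0  0  0  0  0  0  0  0  0  0  0  0  0  0  0  0  0  0  0  0  0  0  0  0  0  0  0  0  0  0  0]
 [ 0  0  0  0  0  0  0  0  0  0  0  0  0  0  0  0  0  0  0  0  0  0  0  0  0  0  0  0  0  0  0  0  0  0  0]
 [ 0  0  0  0  0  0  0  0  0  0  0  1 -1  1  1  1  1  0  0  0  0  0  0  0  0  0  0  0  0  0  0  0  0  0  0]
 [ 0  0  0  0  0  0  0  0  0  0  0  1  1  1  1  1  1  1  1  1  1  0  0  0  0  0  0  0  0  0  0  0  0  0  0]
 [ 0  0  0  0  0  0  0  0  0  0  0  1  1  1  1  1  1  1  1  1  1  0  0  0  0  0  0  0  0  0  0  0  0  0  0]
 [ 0  0  0  0  0  0  0  0  0  0  0  1  1  1  1  1  1  1  1  1  1  0  0  0  0  0  0  0  0  0  0  0  0  0  0]
 [ 0  0  0  0  0  0  0  0  0  0  0  1  1  1  2  2  2  2  2  2  2  2  2  2  2  2  2  2  2  0  0  0  0  0  0]
 [ 3  3  3  3  3
[... 203 characters left out ...]
0 0 0 0 0 0 0 0 0 0 0 0 0 0 0 0 0 0 0 0 0 0 0 0 0 0 0 0 0 0 0 0 0 0 0]
 [0 0 0 0 0 0 0 0 0 0 0 0 0 0 0 0 0 0 0 0 0 0 0 0 0 0 0 0 0 0 0 0 0 0 0]
 [0 0 0 0 0 0 0 0 0 0 0 0 0 0 0 0 0 0 0 0 0 0 0 0 0 0 0 0 0 0 0 0 0 0 0]
 [0 0 0 0 0 0 0 0 0 0 0 0 0 0 0 0 0 0 0 0 0 0 0 0 0 0 0 0 0 0 0 0 0 0 0]
 [0 0 0 0 0 0 0 0 0 0 0 0 0 0 0 0 0 0 0 0 0 0 0 0 0 0 0 0 0 0 0 0 0 0 0]
 [0 0 0 0 0 0 0 0 0 0 0 0 0 0 0 0 1 1 1 1 1 0 0 0 0 0 0 0 0 0 0 0 0 0 0]
 [0 0 0 0 0 0 0 0 0 0 0 0 0 2 2 2 2 2 2 2 2 2 2 2 2 2 2 0 0 0 0 0 0 0 0]
 [3 3 3 3 3 3 3 3 3 3 3 3 3 3 3 3 3 3 3 3 3 3 3 3 3 3 3 3 3 3 3 3 3 3 3]
 [3 3 3 3 3 3 3 3 3 3 3 3 3 3 3 3 3 3 3 3 3 3 3 3 3 3 3 3 3 3 3 3 3 3 3]]
real	7m19.860s
user	26m16.793s
sys	2m51.594s
```

The nipple appears to sit about 2–3 mm towards tool −y, but the fit is coarse. I'll offset by that much and find the bore by feel, using light contact.

Call:
send_rows([
  [[0.015,0.06,0.2,0,0,0],[0,0,0.3,0,0,0],[0,0,0.2,0,0,0],[0,0,0.1,0,0,0],[0,0,0,0,0,0],[0,0,0,0,0,0]],
])

```text
time_s: 11.35
eef_pos: [0.5639, 0.2884, 0.3216]
eef_rot: [-0.0, 0.655, 0.756, -0.0]
wrist_force: [0.8, 0.5, -1.8]
opening: 0.298
grasp_force: 60.1
```

Call:
send_rows([
  [[0,0,0.05,0,0,0],[0,0,0.05,0,0,0],[0,0,0,0,0,0]],
])

```text
time_s: 11.6
eef_pos: [0.5643, 0.2887, 0.3207]
eef_rot: [0.0, 0.655, 0.756, 0.001]
wrist_force: [-2.4, -0.5, 2.5]
opening: 0.295
grasp_force: 61.2
```

Run:
```python
from h import *
np.set_printoptions(precision=4,suppress=True)
t,r,s=tool();print(t,s["wrist_force"],s["torque"],"tool F",r.inv().apply(s["wrist_force"]),"tool T",r.inv().apply(s["torque"]))
p=imaging.camera("scene");np.savez("pics/6scene.npz",**{k:p[k] for k in("image","depth","mtx","pose")})
w=imaging.camera("wrist");np.savez("pics/6wrist.npz",**{k:w[k] for k in("image","depth","mtx","pose")})
a=cv2.resize(p["image"][135:195,360:415],None,fx=9,fy=9,interpolation=cv2.INTER_CUBIC)
b=cv2.resize(w["image"][165:225,285:317],None,fx=9,fy=9,interpolation=cv2.INTER_CUBIC)
cv2.imwrite("pics/c6.png",np.hstack([a,b]))
```

```text
[0.5643 0.2887 0.3207] [-2.3551 -0.452   2.5334] [-0.1606  0.3915  0.0134] tool F [-0.113  -2.3909 -2.5376] tool T [ 0.4104 -0.1034 -0.0135]
```

View pics/c6.png

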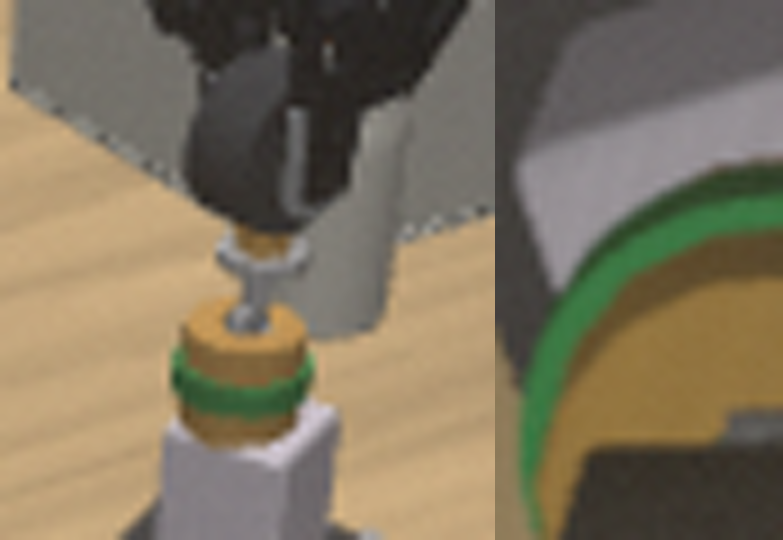

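The scene crop shows the tip on the brass top at about (248,327), with the bore at about (247,324). It is off by a couple of mm towards the camera, and the side force pushes the same way. I'll nudge it −y/+x.

Call:
send_rows([
  [[0.015,-0.02,0.01,0,0,0],[0.015,-0.02,0.01,0,0,0],[0,0,0,0,0,0],[0,0,0,0,0,0]],
])

```text
time_s: 12.03
eef_pos: [0.5636, 0.289, 0.3206]
eef_rot: [0.001, 0.655, 0.755, 0.001]
wrist_force: [-0.6, -2.0, 6.6]
opening: 0.297
grasp_force: 61.3
```

Call:
send_rows([
  [[0,-0.025,0,0,0,0],[0,-0.025,0,0,0,0],[0,0,0,0,0,0]],
])

```text
time_s: 12.28
eef_pos: [0.5625, 0.2889, 0.3206]
eef_rot: [0.002, 0.655, 0.755, 0.002]
wrist_force: [3.2, -1.6, 6.9]
opening: 0.298
grasp_force: 61.0
```

Run:
```python
from h import *
np.set_printoptions(precision=4,suppress=True)
t,r,s=tool();print(t,"tool F",r.inv().apply(s["wrist_force"]),"tool T",r.inv().apply(s["torque"]))
```

```text
[0.5625 0.2889 0.3206] tool F [-2.0194  3.0056 -6.9009] tool T [-0.7563 -0.4453  0.0263]
```

Call:
send_rows([
  [[0.025,0,0,0,0,0],[0.025,0,0,0,0,0],[0,0,0,0,0,0]],
])

```text
time_s: 12.53
eef_pos: [0.5624, 0.29, 0.3205]
eef_rot: [0.002, 0.655, 0.755, 0.001]
wrist_force: [3.2, -4.3, 7.1]
opening: 0.296
grasp_force: 61.2
```

Call:
send_rows([
  [[0.025,0,0,0,0,0],[0.02,0,0,0,0,0],[0,0,0,0,0,0]],
])

```text
time_s: 12.78
eef_pos: [0.562, 0.2914, 0.3207]
eef_rot: [0.002, 0.655, 0.755, 0.001]
wrist_force: [1.4, -3.0, 10.7]
opening: 0.299
grasp_force: 61.7
```

Run:
```python
from h import *
np.set_printoptions(precision=4,suppress=True)
w=dict(np.load("pics/w4.npz"));T0=np.array([.5384,-.3061,.3598]);q=[-.001,.655,.7555,0];r0=R.from_quat([q[1],q[2],q[3],q[0]])
for uv in((316,217),(320,217)):
    x=world(w,uv,.3598-.221);o=r0.inv().apply(x-T0);print("tip in tool mm",o*1000,"TCP want",np.array([.5619,.2877])-(r0.apply(o))[:2])
t,r,s=tool();print(t)
w=imaging.camera("wrist");im=w["image"];d=w["depth"]
# visible nipple patch now
for v in range(205,216): print(v,(d[v,306:334:2]*1000).round(0).astype(int),cv2.cvtColor(im,cv2.COLOR_BGR2HSV)[v,306:334:2,1])
c=cloud(w);k=c[(abs(c[:,2]-.1)<.004)&(np.hypot(c[:,0]-.562,c[:,1]-.288)<.03)]
from scipy.optimize import least_squares as LS
hull=cv2.convexHull((k[:,:2]*1e3).astype(np.float32))[:,0];h=hull[hull[:,1]>hull[:,1].min()+3]
f=LS(lambda a:np.hypot(h[:,0]-a[0],h[:,1]-a[1])-20,[562,288],loss="soft_l1");print("disc now",f.x,abs(f.fun).mean(),len(h))
```

```text
tip in tool mm [  2.5217  -3.838  221.0093] TCP want [0.5664 0.2855]
tip in tool mm [  2.5207  -1.0045 221.0056] TCP want [0.5636 0.2851]
[0.562  0.2914 0.3207]
205 [202 201 201 199 201 202 202 202 202 201 202 202 203 201] [141 145 145 140 144 142 142 143 142 140 137 140 142 138]
206 [201 202 203 202 202 202 202 203 202 201 203 201 202 202] [148 143 142 141 144 141 143 139 140 141 144 141 135 138]
207 [202 202 202 202 202 202 202 202 202 202 202 202 203 201] [146 143 150 144 141 142 139 141 140 144 142 139 139 141]
208 [203 202 202 202 201 203 202 202 202 202 202 202 202 203] [141 145 144 142 141 144 140 141 142 139 143 138 136 141]
209 [202 202 203 203 203 202 203 204 203 202 202 203 202 203] [148 142 144 145 141 144 142 140 146 147 142 144 141 140]
210 [204 203 203 202 203 202 202 204 203 201 204 203 202 204] [142 143 136 113 115 120 142 141 145 142 140 140 142 141]
211 [203 202 202 200 202 201 202 203 202 202 204 204 204 202] [139 141 120  47  39  48  88 130 142 145 138 139 142 142]
212 [204 204 201 200 200 200 201 202 204 203 203 203 203 203] [141 141 107  11   8  14  28  91 129 130 134 137 142 139]
213 [204 203 204 200 177 176 176 176 176 175 177 204 203 203] [142 145 106  23  15  21  23  37  69  71  82 137 139 140]
214 [139 140 139 141 140 140 140 139 140 138 140 140 140 141] [121 125  91  34  30  43  42  40  45  45  51 110 117 124]
215 [139 138 138 140 138 140 139 138 137 140 138 138 139 139] [72 75 62 55 55 57 54 57 51 62 58 70 66 72]
disc now [561.8906 287.3245] 0.15280691443850464 20
```

Call:
send_rows([
  [[0,0,-0.1,0,0,0],[-0.1,0.06,0,0,0,0],[-0.09,0.06,0,0,0,0],[0,0,0,0,0,0],[0,0,0,0,0,0]],
])

```text
time_s: 13.25
eef_pos: [0.5648, 0.2865, 0.3206]
eef_rot: [-0.001, 0.655, 0.755, -0.001]
wrist_force: [-1.8, 1.1, -2.1]
opening: 0.294
grasp_force: 60.3
```

```bash
cat > tip.py <<'E'
from h import *
np.set_printoptions(precision=4,suppress=True,linewidth=200)
t,r,s=tool();print(t,"F",r.inv().apply(s["wrist_force"]))
w=imaging.camera("wrist");hs=cv2.cvtColor(w["image"],cv2.COLOR_BGR2HSV)[...,1].astype(int)
for v in range(207,215): print(v,hs[v,306:332])
tipz=t[2]-.221
# lowsat patch rows above 213: top profile, subpixel
a=np.clip((140-hs[205:213,308:324])/125,0,1);col=a.sum(0);print("col heights",col.round(1))
print("bore px",pix(w,[.5619,.2876,.1]), "bore lifted to tip z",pix(w,[.5619,.2876,tipz]))
E
python3 tip.py
```

```text
[0.5648 0.2865 0.3206] F [ 1.3544 -1.5982  2.0903]
207 [149 146 143 147 144 146 148 143 143 144 142 142 142 142 141 142 144 144 143 143 140 145 144 147 143 142]
208 [145 142 143 145 145 144 142 130 112 113 115 112 102  93 102 107  97  89 128 141 142 143 143 142 141 143]
209 [144 149 146 147 141 133 107  87  84  88  96  95  67  29  36  37  30  35  75 124 142 142 141 141 142 142]
210 [144 146 144 140 121  69  40  32  31  31  43  40  34  33  22  24  20  19  23  68 121 143 144 140 141 144]
211 [143 144 145 138  75  20  24  18  23  18  18  25  30  31  19  21  17  19  16  22  49 105 141 142 141 142]
212 [143 133 112  72  27  17  19  16  17  28  28  32  33  31  31  26  25  27  21  16  17  44 101 144 141 147]
213 [107  55  31  17  13  19  17  20  25  25  26  28  29  33  30  29  26  26  26  26  20  23  79 132 148 140]
214 [ 99  39  29  29  36  49  39  52  46  51  51  49  40  50  44  48  53  50  45  60  56  43  70 113 127 123]
col heights [0.2 0.6 1.6 2.6 3.  3.3 3.5 3.4 3.2 3.2 3.5 3.9 3.9 3.9 4.1 4.1]
bore px [318.1013 218.4375] bore lifted to tip z [318.106 218.218]
```

Call:
send_rows([
  [[0,0.02,0.03,0,0,0],[0,0.02,0.03,0,0,0],[0,0,0,0,0,0],[0,0,0,0,0,0]],
])

```text
time_s: 13.63
eef_pos: [0.5656, 0.2869, 0.3196]
eef_rot: [-0.001, 0.655, 0.756, -0.001]
wrist_force: [-5.8, -0.8, 1.6]
opening: 0.302
grasp_force: 60.9
```

Run:
```python
from h import *
np.set_printoptions(precision=4,suppress=True)
t,r,s=tool();print(t,"tool F",r.inv().apply(s["wrist_force"]),"tool T",r.inv().apply(s["torque"]))
```

```text
[0.5656 0.2869 0.3196] tool F [-0.0079 -5.8189 -1.6284] tool T [ 1.3622 -0.0345  0.0129]
```

The tip has entered: it is 1 mm below the brass, with a side wall pushing −y. I'll ease to −y and go down gently.

Call:
send_rows([
  [[0,-0.03,0.02,0,0,0],[0,-0.015,0.03,0,0,0],[0,0,0.03,0,0,0],[0,0,0,0,0,0],[0,0,0,0,0,0]],
])

```text
time_s: 14.05
eef_pos: [0.5645, 0.2867, 0.3167]
eef_rot: [-0.001, 0.655, 0.756, -0.001]
wrist_force: [-5.9, 0.6, -1.1]
opening: 0.293
grasp_force: 60.5
```

```bash
cat > f.py <<'E'
from h import *
np.set_printoptions(precision=4,suppress=True)
t,r,s=tool();print(t,"tool F",r.inv().apply(s["wrist_force"]),"tool T",r.inv().apply(s["torque"]),s["opening"])
E
python3 f.py
```

```text
[0.5645 0.2867 0.3167] tool F [ 1.475  -5.7387  1.1564] tool T [ 1.1467  0.1681 -0.0013] 0.2926283738576328
```

Call:
send_rows([
  [[0.01,-0.03,0.02,0,0,0],[0,-0.02,0.03,0,0,0],[0,0,0.03,0,0,0],[0,0,0,0,0,0],[0,0,0,0,0,0]],
])

```text
time_s: 14.47
eef_pos: [0.5636, 0.2867, 0.3147]
eef_rot: [0.0, 0.655, 0.755, 0.0]
wrist_force: [-2.5, -0.7, -2.2]
opening: 0.298
grasp_force: 60.2
```

```bash
python3 f.py
```

```text
[0.5636 0.2867 0.3147] tool F [-0.3578 -2.5476  2.2023] tool T [0.4949 0.0977 0.029 ] 0.2979564627080772
```

Call:
send_rows([
  [[0,-0.02,0.03,0,0,0],[0,-0.01,0.04,0,0,0],[0,0,0.03,0,0,0],[0,0,0,0,0,0],[0,0,0,0,0,0]],
])

```text
time_s: 14.88
eef_pos: [0.5629, 0.2865, 0.312]
eef_rot: [0.0, 0.655, 0.755, 0.0]
wrist_force: [-0.3, -0.4, -2.8]
opening: 0.297
grasp_force: 60.1
```

```bash
python3 f.py
```

```text
[0.5629 0.2865 0.312 ] tool F [-0.3923 -0.4065  2.816 ] tool T [0.0226 0.0476 0.0336] 0.2974873590122156
```

Call:
send_rows([
  [[0,0,0.03,0,0,0],[0,0,0.03,0,0,0],[0,0,0.03,0,0,0],[0,0,0,0,0,0]],
])

```text
time_s: 15.22
eef_pos: [0.5627, 0.2866, 0.3097]
eef_rot: [0.0, 0.655, 0.756, 0.0]
wrist_force: [-1.5, -0.0, 0.8]
opening: 0.295
grasp_force: 60.6
```

Call:
send_rows([
  [[0,0,0.03,0,0,0],[0,0,0.03,0,0,0],[0,0,0,0,0,0]],
])

```text
time_s: 15.47
eef_pos: [0.563, 0.2867, 0.3085]
eef_rot: [0.0, 0.655, 0.756, 0.001]
wrist_force: [-0.0, -0.2, 4.5]
opening: 0.298
grasp_force: 61.2
```

```bash
python3 f.py
```

```text
[0.563  0.2867 0.3085] tool F [-0.2314 -0.0327 -4.4768] tool T [ 0.206   0.0049 -0.0537] 0.29847890010339273
```

Call:
send_rows([
  [[0,0,0.03,0,0,0],[0,0,0.03,0,0,0],[0,0,0,0,0,0]],
])

```text
time_s: 15.72
eef_pos: [0.5627, 0.2866, 0.3055]
eef_rot: [0.0, 0.655, 0.755, 0.0]
wrist_force: [0.4, 0.8, -0.7]
opening: 0.3
grasp_force: 60.4
```

Call:
send_rows([
  [[0,0,0.03,0,0,0],[0,0,0.03,0,0,0],[0,0,0,0,0,0]],
])

```text
time_s: 15.97
eef_pos: [0.5625, 0.2865, 0.3032]
eef_rot: [-0.0, 0.655, 0.755, -0.0]
wrist_force: [0.1, 0.3, -2.3]
opening: 0.3
grasp_force: 60.2
```

```bash
python3 f.py
```

```text
[0.5625 0.2865 0.3032] tool F [0.3176 0.1958 2.3027] tool T [-0.1166  0.0349 -0.0468] 0.29972176408524115
```

Call:
send_rows([
  [[0,0,0.03,0,0,0],[0,0,0.03,0,0,0],[0,0,0.03,0,0,0],[0,0,0,0,0,0]],
])

```text
time_s: 16.3
eef_pos: [0.5624, 0.2865, 0.3004]
eef_rot: [-0.0, 0.655, 0.755, -0.0]
wrist_force: [0.3, 0.9, -6.2]
opening: 0.301
grasp_force: 59.8
```

Call:
send_rows([
  [[0,0,0.03,0,0,0],[0,0,0.03,0,0,0],[0,0,0.02,0,0,0],[0,0,0,0,0,0],[0,0,0,0,0,0]],
])

```text
time_s: 16.72
eef_pos: [0.5626, 0.2866, 0.2987]
eef_rot: [-0.0, 0.655, 0.755, -0.0]
wrist_force: [-0.7, 0.3, -2.9]
opening: 0.3
grasp_force: 59.9
```

```bash
python3 f.py
```

```text
[0.5626 0.2866 0.2987] tool F [ 0.448  -0.6731  2.879 ] tool T [0.0056 0.0202 0.0273] 0.2999849922958701
```

Depth is about 22 mm and free-running. Now down to the stop.

Call:
send_rows([
  [[0,0,0.03,0,0,0],[0,0,0.03,0,0,0],[0,0,0,0,0,0],[0,0,0,0,0,0]],
])

```text
time_s: 17.05
eef_pos: [0.5628, 0.2866, 0.2972]
eef_rot: [0.0, 0.655, 0.755, 0.0]
wrist_force: [-0.9, 0.2, -2.1]
opening: 0.297
grasp_force: 60.3
```

Call:
send_rows([
  [[0,0,0.03,0,0,0],[0,0,0,0,0,0],[0,0,0,0,0,0]],
])

```text
time_s: 17.3
eef_pos: [0.5628, 0.2867, 0.2972]
eef_rot: [0.0, 0.655, 0.756, 0.0]
wrist_force: [-1.8, -1.0, 6.7]
opening: 0.293
grasp_force: 61.2
```

Call:
send_rows([
  [[0,0,0.02,0,0,0],[0,0,0,0,0,0],[0,0,0,0,0,0]],
])

```text
time_s: 17.55
eef_pos: [0.5628, 0.2867, 0.2971]
eef_rot: [0.0, 0.655, 0.756, 0.0]
wrist_force: [-3.8, -1.5, 8.0]
opening: 0.295
grasp_force: 61.9
```

Call:
send_rows([
  [[0,0,-0.05,0,0,0],[0,0,-0.05,0,0,0],[0,0,-0.05,0,0,0],[0,0,0,0,0,0]],
])

```text
time_s: 17.88
eef_pos: [0.5626, 0.2866, 0.2998]
eef_rot: [-0.0, 0.655, 0.755, -0.0]
wrist_force: [0.8, -0.5, -2.9]
opening: 0.293
grasp_force: 60.2
```

Call:
send_rows([
  [[0,0,-0.03,0,0,0],[0,0,0,0,0,0]],
])

```text
time_s: 18.05
eef_pos: [0.5625, 0.2865, 0.3003]
eef_rot: [-0.0, 0.655, 0.755, -0.0]
wrist_force: [-0.2, -1.0, -3.8]
opening: 0.299
grasp_force: 59.9
```

Up 3.2 mm, and the jaws are beginning to hold. Next comes the firm tug.

Call:
send_rows([
  [[0,0,-0.03,0,0,0],[0,0,-0.02,0,0,0],[0,0,0,0,0,0]],
])

```text
time_s: 18.3
eef_pos: [0.5623, 0.2864, 0.3007]
eef_rot: [-0.0, 0.655, 0.755, -0.001]
wrist_force: [3.7, 1.5, -15.6]
opening: 0.297
grasp_force: 59.9
```

Call:
send_rows([
  [[0,0,0,0,0,0],[0,0,0,0,0,0]],
])

```text
time_s: 18.47
eef_pos: [0.5623, 0.2864, 0.3008]
eef_rot: [-0.001, 0.655, 0.755, -0.001]
wrist_force: [3.8, 1.3, -19.3]
opening: 0.292
grasp_force: 60.0
```

Call:
send_rows([
  [[0,0,0.05,0,0,0],[0,0,0.05,0,0,0],[0,0,0.05,0,0,0],[0,0,0.03,0,0,0],[0,0,0,0,0,0],[0,0,0,0,0,0]],
])

```text
time_s: 18.97
eef_pos: [0.5629, 0.2867, 0.298]
eef_rot: [0.0, 0.655, 0.756, 0.001]
wrist_force: [-0.8, 0.7, -2.8]
opening: 0.298
grasp_force: 62.3
```

```bash
python3 f.py
```

```text
[0.5629 0.2867 0.298 ] tool F [ 0.8025 -0.6814  2.7671] tool T [ 0.1107 -0.0562  0.0178] 0.2980113656524056
```

Call:
send_rows([
  [[0,0,0.04,0,0,0],[0,0,0.02,0,0,0],[0,0,0,0,0,0],[0,0,0,0,0,0]],
])

```text
time_s: 19.3
eef_pos: [0.563, 0.2868, 0.2972]
eef_rot: [0.001, 0.655, 0.756, 0.001]
wrist_force: [-3.4, -1.1, 6.5]
opening: 0.301
grasp_force: 63.5
```

Call:
send_rows([
  [[0,0,0,0,0,0],[0,0,0,0,0,0],[0,0,0,0,0,0],[0,0,0,0,0,0],[0,0,0,0,0,0],[0,0,0,0,0,0],[0,0,0,0,0,0],[0,0,0,0,0,0]],
], jaw=1)

```text
time_s: 19.97
eef_pos: [0.5626, 0.2866, 0.2951]
eef_rot: [-0.0, 0.655, 0.755, -0.0]
wrist_force: [0.3, 0.8, -0.5]
opening: 1.005
grasp_force: 0.0
```

Call:
send_rows([
  [[0,0,-0.3,0,0,0],[0,0,-0.6,0,0,0],[0,0,-0.9,0,0,0],[0,0,-0.9,0,0,0],[0,0,-0.9,0,0,0],[0,0,-0.5,0,0,0],[0,0,0,0,0,0],[0,0,0,0,0,0]],
])

```text
time_s: 20.63
eef_pos: [0.5627, 0.2867, 0.4198]
eef_rot: [0.001, 0.655, 0.756, 0.001]
wrist_force: [0.2, -0.4, -0.4]
opening: 0.997
grasp_force: 0.0
```

```bash
python3 f.py
python3 - <<'E'
from h import *
p=imaging.camera("scene");w=imaging.camera("wrist")
c=cloud(w);g=c[(c[:,2]>.12)&(c[:,2]<.2)&(np.hypot(c[:,0]-.562,c[:,1]-.287)<.04)]
print("case top z",np.percentile(g[:,2],98),cv2.minAreaRect((g[:,:2]*1e3).astype(np.float32)))
a=cv2.resize(p["image"][120:200,350:430],None,fx=7,fy=7,interpolation=cv2.INTER_CUBIC);cv2.imwrite("pics/c7.png",a)
E
```

```text
[0.5627 0.2867 0.4198] tool F [-0.3936  0.1139  0.3904] tool T [ 0.0476 -0.0253  0.0055] 0.9965120958046478
case top z 0.1699845010522445 ((561.9699096679688, 289.46844482421875), (26.851341247558594, 52.61766815185547), 8.149813652038574)
```

View pics/c7.png

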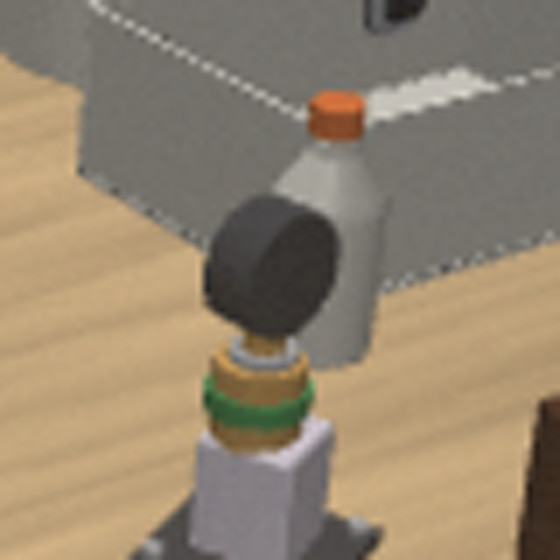

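The gauge stands upright at (270,270), with its shoulder flush on the brass at (263,352). The case top is at 0.170 m, as expected when fully home, and the gripper is clear. Handing in.

```bash
python3 -c "
from bench import ctrl
print(ctrl.hand_in())"
```

```text
the job is handed in; nothing more can be done
None
```

I plugged the black gauge into the green-ringed outlet until its shoulder sat home, tugged it up with about 13–17 N beyond its weight (it held), then let it down and left it standing with the gripper clear. The job is handed in.

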